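Preset and lock the purge gas, then hold the sparger tube in the head-plate bushings

TASK

Turn the red dial of the gas flow unit until its white pointer lines up with the green marker, then slide the orange lock hood all the way over the dial. Then lift the blue-hubbed sparger tube out of its white block and lower it through the upper and then the lower brass bushing of the head-plate frame. Finish while still holding it there, still, upright and without forcing it sideways, its tip just out below the lower bushing and clear of the base plate, leaving the two bottles and the spanner alone.

Things in the scene. Friction and masses are not known exactly. Their poses are not given: they have to be found in the camera images.
- flow_unit: Gas flow unit, fixed to the bench: grey box 130 (x) by 220 (y) by 50 mm high. Origin on the bench; the box spans y -105 to +115 mm and x -65 to +65 mm about it. On its top, along its own y axis: the dial at y = +60 mm and the orange lock hood, which starts at y = -50 mm and slides to +y.
- dial_grip (a point): Point on the dial's vertical axis, 18 mm above the unit's top (68 mm above the bench), near mid-height of the dial's grip bar. Its x axis points to the end of the bar with the white pointer line; it turns with the dial. The dial: yellow disc 41 mm across and 4 mm thick, on it a red upright bar 40 mm long (along its x), 12 mm wide, 24 mm high (top 28 mm above the unit's top).
- dial (a joint): Turn of the dial, rad, growing counter-clockwise seen from above, free from -0.4 to 1.8; it stays where it is left (0.04 N m of friction). The marker always lies 0.4 to 1.4 rad counter-clockwise of the pointer's start.
- marker: Small bright green setpoint marker, 10 by 8 by 3 mm, flat on the unit's top beside the dial's disc and out of its way. Origin on the dial's axis at the unit's top; the marker sits 26 mm from it along the origin's x axis. The dial is set when the x axes of dial_grip and marker point the same way.
- lock_fin (a point): Centre of the black fin on top of the orange lock hood, 103 mm above the bench. The fin is 44 mm (unit's x) by 10 mm thick (unit's y) by 30 mm high (top 68 mm above the unit's top); the hood under it is a tunnel 70 by 70 mm whose roof is 38 mm above the unit's top, passing over the dial without touching it. Axes as the flow unit's. Pinch or push the fin.
- lock (a joint): Slide of the lock hood along the unit's +y, m: 0 = open at the start (clear of the dial), 0.110 = end stop, centred over the dial. About 1.5 N of friction; stays where it is left.
- frame: Head-plate frame, fixed to the bench: steel base plate 130 by 130 by 8 mm, four posts, a lower and an upper plate (120 mm square, top at 114 mm; corner nuts to 120 mm and a blue and a red port plug to 128 mm high, 49 mm from the centre). Origin on the bench under the common vertical axis of the two brass bushings, z up.
- upper_bushing (a point): Centre of the mouth of the upper brass bushing, 122 mm above the bench. Bore 14 mm, flared at the top like a funnel (to about 22 mm over the top 6 mm), 34 mm across outside; it runs down to 104 mm above the bench.
- lower_bushing (a point): Centre of the mouth of the lower brass bushing, straight below the upper one, 68 mm above the bench, the same shape and bore; it ends 50 mm above the bench. The base plate's top is 8 mm above the bench.
- stand: White block, fixed, 75 by 75 by 60 mm high, with an upright hole (11.5 mm bore, its floor 8 mm above the bench) in the middle in which the sparger tube stands at the start. Origin under its centre.
- rod: Sparger tube, loose, about 0.16 kg: straight steel rod 10 mm in diameter, bevelled at the tip to 7 mm over the last 4 mm. Origin at the lower tip, z up along the rod. 140 mm above the tip begins a blue square hub 24 by 24 by 36 mm (sides along the rod's x and y), then a steel nozzle 10 mm in diameter up to 190 mm. It starts upright with the tip on the hole's floor, 8 mm above the bench.
- rod_hub (a point): Centre of the blue hub of the sparger tube, 158 mm above its tip: grip it here.
- media_bottle: Glass bottle with a red cap, 70 mm across, 130 mm high, a bystander. Origin under its centre.
- buffer_jar: Glass jar with a blue cap, 64 mm across, 80 mm high, a bystander. Origin under its centre.
- spanner: Steel spanner 150 mm long lying flat near the robot, a bystander.
Mind the look-alikes: they are no part of the job. There is more than one size of the rod; the job needs the smallest.

How it is judged:
By the outcome, as a careful person would: the job done as asked, in the order asked, and still so for the second after the job is handed in, while the arm keeps its last pose, push and grip.
It also fails if it takes over 64 s, if anything falls off the work surface, if the arm or the gripper's body presses on something with over 40 N, if the wrist force passes 120 N, or if a joint passes its speed limit or range.

ROBOT

A 6-joint arm with a two-finger parallel gripper is mounted at the origin on the work surface. World frame = base frame: x ahead of the robot, y to its left, z up, the work surface at z = 0. Lengths are in m, angles in rad, forces in N, time in s.
With the tool pointing down it reaches from about 0.25 to 0.725 m from the base axis. Payload 4 kg.
Tool frame: the origin (TCP) lies between the finger pads; the fingertips stand bot.nose_length ahead of it and the grasp point (between the pads) lies 5 mm behind it (bot.nose_length is the distance from the TCP to the fingertips, in m); z points along the fingers, y is the line along which they close (so a half turn about z gives the same grasp; the last joint's range is limited). The gripper opens to 85 mm and grips with 20 to 120 N. Pads are 22 mm wide; open, the fingers measure 114 mm over their backs; the gripper's body (76 mm by 85 mm) begins 54 mm behind the grasp point. The pads swing forward as they close: fully open they stand 13 mm farther back than shut.
Start: joints at [1.131, 0.241, 0.005, 1.335, 0, 1.571], TCP at [0.213, 0.452, 0.245] pointing down, gripper open.
Joint ranges: [-2.72, 2.72], [-1.05, 1.87], [-1.09, 1.28], [-1.99, 2.15], [-1.42, 1.44], [-3.14, 3.14]. Speed limits (rad/s): [2.79, 2.79, 3.14, 3.14, 3.14, 3.14].

INTERFACE

Orientations are given as a 3x3 rotation matrix whose columns are the frame's x, y, z axes.
In Python, from cell import bot gives the robot as it stands.
- The arm moves only by the tool drive_tool, never from a script. Its argument "motion" is a list of rows, each an object with "offset": the shift along the tool's x, y, z in m, a list of three; "roll": the turn about the tool's z in degrees. In form: [{"offset": [tx, ty, tz], "roll": roll}, ...]. A call has 1 to 12 rows; each row shifts and turns the commanded pose from where the row before left it, along the tool's axes as they then stand; what a row does not reach is not made up. A row lasts 1/12 s, in which the tool goes at most 41.7 mm and 7.16 degrees, less where a joint would pass 70% of its speed; a pose out of reach is approached as far as the arm can. A call with a gripper value outside its range is refused whole. "hand" is the closure, from 0 (fully open) to 1 (shut), set as the call begins (left out, the last holds). The fingers move at their own pace and stop on an object; "force" is the grip in N (left out, the last holds). Time passes only in rows, so rows that do not move let the fingers close. It gives the time, the measured TCP pose, the force, the opening and the grip force at its end, in the units of the state.
- bot.read_state(): the state, without advancing time (a new reading comes with each control period).
- bot.get_image(name): name is "scene" or "side" or "wrist"; returns a dict with "frame" (384x512x3 uint8, red, green, blue), "fovy" (degrees; the focal length in pixels is half the picture's height over the tangent of half this angle, whatever the lens; pixels are square), "cx", "cy" (the principal point, pixels), "k1" (the pictures are not rectified: a ray, as slopes to the right and down, at radius r is drawn at 1 + k1 r^2 times it, then the intrinsics apply), "cam_to_world" (4x4, takes a point from camera to world coordinates). Camera axes: x right, y up, looking along -z (the intrinsics and any distortion apply to the point x, -y, -z); pixel columns grow to the right and rows downward; lengths in m; the calibration is good to about 2 mm. A picture is of the moment at which its call begins. There is no depth.
- bot.sign_off(): hands the job in; it is judged then, once.
The state is a dict: "time": time; "joint_pos": joint angles; "dq": joint speeds; "tau": joint torques, N m; "ee_pos": TCP position; "ee_rot": TCP orientation; "force": force on the tool from outside, world axes, zero at the start; "wrist_torque": the same for the moment, N m; "opening": finger opening in m; "grip_force": force on a finger pad.
Only numpy, scipy, OpenCV 4.12 (cv2) and the standard library are available. Lean on these libraries where they do the work, as an engineer would, in place of code of your own. Each camera call takes 0.05 s, during which the arm holds its last target. There are 200 camera calls.

## Working session

There is one attempt and no reset: what is moved stays moved. The work goes in short steps, Python scripts to look and compute and a tool call to move; the robot and the scene stay as the last step left them, time stands still between calls to the robot, and variables do not carry over. Pictures are saved under pics/ and viewed, at most 10 in all, crops included, and the job is handed in when it is done.

Besides the shell and the picture viewer there is one more tool, called by a JSON object that holds its "name" and its "arguments". drive_tool: Moves the arm, as the interface text tells. Its arguments: {"type":"object","properties":{"motion":{"type":"array","items":{"type":"object","properties":{"offset":{"type":"array","items":{"type":"number"}},"roll":{"type":"number"}}}},"hand":{"type":"number"},"force":{"type":"number"}},"required":["motion"]}

```bash
ls; mkdir -p pics
cat > h.py <<'E'
import numpy as np, cv2
from cell import bot
def shot(n):
    g=bot.get_image(n); g['img']=g['frame']; return g
def K(g):
    f=g['frame'].shape[0]/2/np.tan(np.radians(g['fovy'])/2)
    return np.array([[f,0,g['cx']],[0,f,g['cy']],[0,0,1.]]), np.array([g['k1'],0,0,0.])
def ray(g,px):
    k,d=K(g); p=np.array(px,float).reshape(-1,1,2)
    u=cv2.undistortPointsIter(p,k,d,None,None,(3,100,1e-10)).reshape(-1,2)
    T=np.array(g['cam_to_world']); c=np.c_[u[:,0],-u[:,1],-np.ones(len(u))]
    return T[:3,3], c@T[:3,:3].T
def plane(g,px,z):
    o,d=ray(g,px); return o+d*((z-o[2])/d[:,2])[:,None]
def proj(g,P):
    k,d=K(g); T=np.linalg.inv(np.array(g['cam_to_world'])); P=np.atleast_2d(P)
    c=P@T[:3,:3].T+T[:3,3]; u=c[:,:2]*[1,-1]/-c[:,2:]
    r2=(u**2).sum(1,keepdims=True); u=u*(1+d[0]*r2)
    return u*k[0,0]+[k[0,2],k[1,2]]
def tri(pairs):
    A=np.zeros((3,3));b=np.zeros(3)
    for g,px in pairs:
        o,d=ray(g,px); d=d[0]/np.linalg.norm(d[0]); M=np.eye(3)-np.outer(d,d); A+=M;b+=M@o
    return np.linalg.solve(A,b)
def save(n,im,s=1): cv2.imwrite('pics/'+n,cv2.resize(im,None,fx=s,fy=s,interpolation=cv2.INTER_CUBIC)[:,:,::-1])
def mask(im,h0,h1,s=100,v=60):
    return cv2.inRange(cv2.cvtColor(im,cv2.COLOR_RGB2HSV),(h0,s,v),(h1,255,255))
def blobs(m,amin=15):
    n,l,st,c=cv2.connectedComponentsWithStats(m)
    return [(st[i].tolist(),c[i].round(1).tolist()) for i in range(1,n) if st[i][4]>=amin]
E
python3 - <<'E'
from h import *
import pickle
for n in ('scene','side','wrist'):
    g=shot(n); pickle.dump(g,open(n+'0.pkl','wb')); save(n+'0.png',g['frame'],1.5)
    print(n,g['fovy'],g['cx'],g['cy'],g['k1'],np.round(g['cam_to_world'],3).tolist())
print(bot.nose_length, bot.read_state())
E
```

```text
pics
scene 46.38626108672036 255.77264803796766 191.27604030258166 0.00596100333816047 [[-0.716, -0.584, 0.383, 0.969], [0.699, -0.593, 0.4, 0.357], [-0.006, 0.554, 0.833, 0.934], [0.0, 0.0, 0.0, 1.0]]
side 53.697173192926456 259.2539619802144 194.67657349707918 -0.06811965755850743 [[0.961, 0.197, -0.193, 0.426], [-0.276, 0.711, -0.646, -0.619], [0.01, 0.674, 0.738, 0.792], [0.0, 0.0, 0.0, 1.0]]
wrist 60.071473061556674 257.3684487503989 193.1858630613599 -0.049427885425791476 [[0.426, -0.872, -0.242, 0.15], [0.905, 0.41, 0.115, 0.481], [-0.001, -0.268, 0.964, 0.375], [0.0, 0.0, 0.0, 1.0]]
0.014 {'time': 0.15, 'joint_pos': array([ 1.13101503e+00,  2.41260554e-01,  4.02611487e-03,  1.33517541e+00,
       -1.21765373e-05,  1.57080571e+00]), 'dq': array([-0.00040948, -0.00146246,  0.003691  , -0.00127788, -0.00026982,
        0.00077725]), 'tau': array([-2.87635512e-04, -3.72634077e+01,  2.52639091e+01,  1.23504541e-02,
        8.76180941e-07, -1.39275667e-05]), 'ee_pos': array([0.21268214, 0.45201316, 0.24460424]), 'ee_rot': array([[-9.04840810e-01,  4.25749517e-01, -6.75923487e-04],
       [ 4.25750054e-01,  9.04839624e-01, -1.46516669e-03],
       [-1.21916588e-05, -1.61351708e-03, -9.99998698e-01]]), 'force': array([0.25351538, 0.27521425, 0.56782434]), 'wrist_torque': array([-0.04404453, -0.05724022,  0.00544581]), 'grip_force': 0.0, 'opening': 0.08563915382651174}
```

View pics/scene0.png

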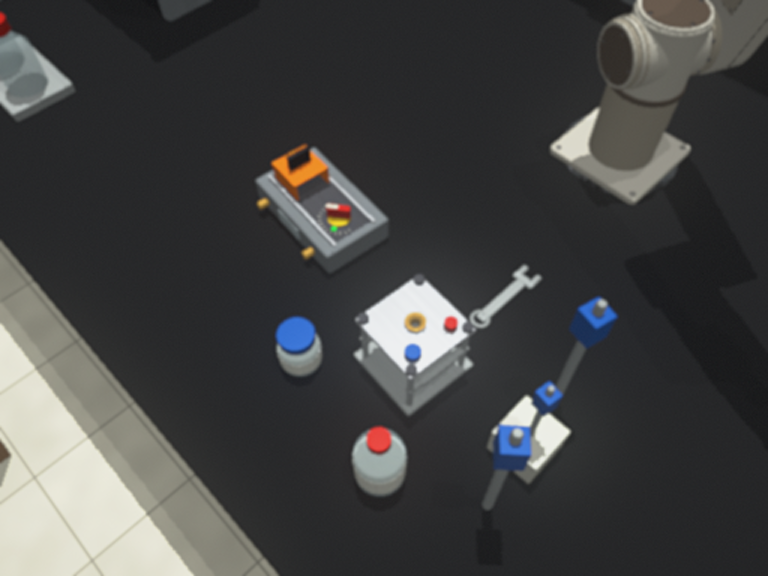

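View pics/side0.png

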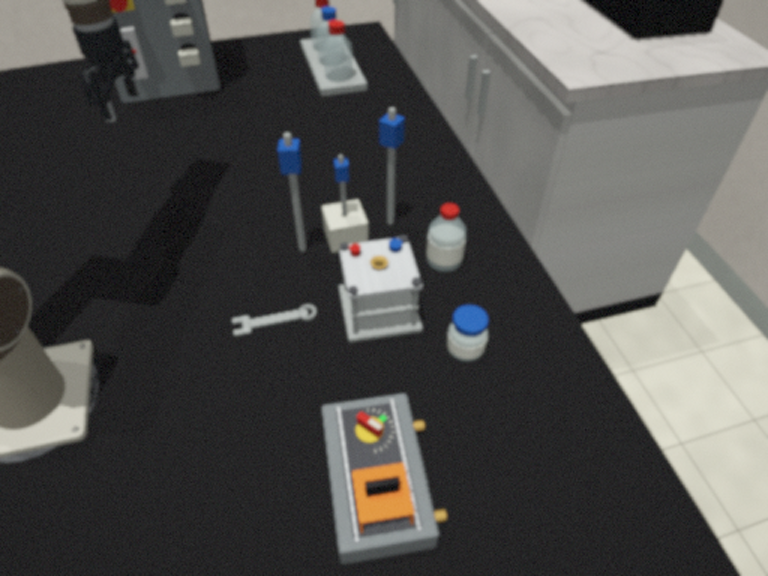

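Run:
```python
from h import *
import pickle
S,D=[pickle.load(open(n+'0.pkl','rb')) for n in('scene','side')]
for n,g in(('scene',S),('side',D)):
    for c,h in(('green',(45,80)),('orange',(8,17)),('yellow',(22,34)),('red',(0,5)),('blue',(105,125))):
        print(n,c,[(b[0],b[1]) for b in blobs(mask(g['frame'],*h,s=130),6)])
def crop(g,x,y,w,h,s): return cv2.resize(g['frame'][y:y+h,x:x+w],None,fx=s,fy=s,interpolation=cv2.INTER_CUBIC)
a=crop(S,165,90,100,100,4);b=crop(D,210,260,100,120,4)[:400]
c=crop(S,310,190,110,100,3.6);d=crop(D,180,60,100,110,3.6)
R=np.zeros((600,800,3),np.uint8)
for k,(g,x,y,w,h) in enumerate([(S,165,90,100,75),(D,210,258,110,75),(S,310,190,120,100),(D,180,80,120,90)]):
    q=cv2.resize(g['frame'][y:y+h,x:x+w],(400,300),interpolation=cv2.INTER_CUBIC); R[(k//2)*300:(k//2)*300+300,(k%2)*400:(k%2)*400+400]=q
save('crops.png',R)
```

```text
scene green [([221, 151, 4, 3, 11], [222.4, 151.9])]
scene orange [([180, 96, 39, 37, 616], [198.3, 113.0]), ([219, 144, 9, 1, 9], [223.0, 144.0])]
scene yellow [([219, 145, 14, 6, 60], [225.0, 147.6])]
scene red [([0, 8, 7, 16, 76], [2.1, 16.0]), ([218, 137, 16, 8, 84], [226.9, 140.6]), ([297, 212, 7, 8, 50], [300.1, 215.4]), ([245, 284, 15, 18, 225], [252.0, 292.4])]
scene blue [([380, 197, 32, 35, 601], [394.4, 215.1]), ([183, 211, 28, 24, 517], [196.6, 222.4]), ([271, 230, 9, 10, 76], [274.9, 234.5]), ([356, 254, 19, 21, 225], [364.1, 264.9]), ([329, 284, 25, 29, 505], [340.6, 299.4])]
side green [([253, 277, 4, 4, 12], [254.8, 278.7])]
side orange [([83, 0, 2, 7, 8], [83.8, 3.2]), ([74, 6, 4, 2, 6], [75.5, 6.5]), ([238, 282, 17, 10, 24], [247.0, 286.6]), ([235, 309, 41, 45, 1167], [254.0, 329.8])]
side yellow [([85, 0, 4, 7, 19], [86.7, 2.9]), ([237, 283, 15, 12, 100], [243.0, 289.5])]
side red [([72, 0, 12, 8, 67], [78.3, 2.9]), ([211, 0, 7, 4, 21], [213.4, 1.1]), ([220, 14, 10, 8, 70], [224.3, 17.8]), ([293, 134, 14, 12, 123], [299.3, 139.7]), ([234, 163, 5, 7, 31], [236.1, 166.0]), ([238, 275, 16, 15, 77], [243.6, 280.9])]
side blue [([215, 5, 8, 8, 52], [218.6, 8.1]), ([252, 76, 18, 23, 330], [260.6, 87.0]), ([184, 92, 17, 25, 330], [192.6, 104.2]), ([222, 105, 11, 17, 148], [227.3, 113.1]), ([260, 158, 8, 9, 49], [263.3, 162.4]), ([301, 202, 25, 21, 404], [313.2, 212.2])]
```

View pics/crops.png

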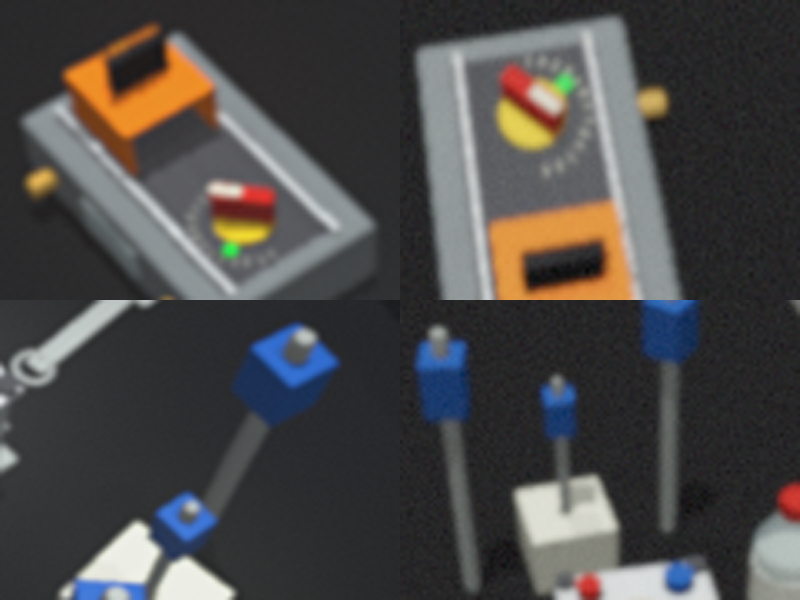

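Run:
```python
from h import *
import pickle
np.set_printoptions(precision=4,suppress=True)
S,D=[pickle.load(open(n+'0.pkl','rb')) for n in('scene','side')]
print('marker',plane(S,[222.4,151.9],.053),plane(D,[254.8,278.7],.053),tri([(S,[222.4,151.9]),(D,[254.8,278.7])]))
print('box corners scene',plane(S,[[171.2,120],[259.5,145.5],[208.8,98.8]],.05),'side',plane(D,[[214.1,270],[271,261.7]],.05))
# red+white bar top centre
print('bar top ends side',plane(D,[[210+112/3.636,258+72/4],[210+160/3.636,258+103/4]],.078))
print('bar top ends scene',plane(S,[[165+212/4,90+188/4],[165+272/4,90+195/4]],.078))
print('orange roof scene',plane(S,[[165+65/4,90+75/4],[165+125/4,90+135/4],[165+213/4,90+88/4]],.088),'side',plane(D,[[210+90/3.636,258+220/4],[210+215/3.636,258+203/4]],.088))
for n,g,box in(('scene',S,(262,200,295,228)),('side',D,(242,165,265,185))):
    x0,y0,x1,y1=box; m=mask(g['frame'][y0:y1,x0:x1],10,30,s=80); 
    ys,xs=np.nonzero(m); c=[x0+(xs.min()+xs.max())/2,y0+(ys.min()+ys.max())/2]; print(n,'bush',len(xs),c,plane(g,c,.122))
print('hub',tri([(S,[364.1,264.9]),(D,[227.3,113.1])]))
print('noz',plane(S,[548/1.5,386/1.5],.198),plane(D,[341/1.5,157/1.5],.198))
print('big1',tri([(S,[394.4,215.1]),(D,[192.6,104.2])]),'big2',tri([(S,[340.6,299.4]),(D,[260.6,87.0])]))
# plugs
print('plugs blue',tri([(S,[274.9,234.5]),(D,[263.3,162.4])]),'red',tri([(S,[300.1,215.4]),(D,[236.1,166.])]))
print('caps',tri([(S,[252,292.4]),(D,[299.3,139.7])]),tri([(S,[196.6,222.4]),(D,[313.2,212.2])]))
```

```text
marker [[ 0.5405 -0.2099  0.053 ]] [[ 0.541  -0.2101  0.053 ]] [ 0.5408 -0.21    0.053 ]
box corners scene [[ 0.5636 -0.3876  0.05  ]
 [ 0.458  -0.161   0.05  ]
 [ 0.4411 -0.3767  0.05  ]] side [[ 0.4593 -0.1625  0.05  ]
 [ 0.589  -0.176   0.05  ]]
bar top ends side [[ 0.51   -0.2096  0.078 ]
 [ 0.5323 -0.2351  0.078 ]]
bar top ends scene [[ 0.5288 -0.2368  0.078 ]
 [ 0.506  -0.2063  0.078 ]]
orange roof scene [[ 0.5381 -0.3681  0.088 ]
 [ 0.544  -0.3011  0.088 ]
 [ 0.4776 -0.2923  0.088 ]] side [[ 0.477  -0.2926  0.088 ]
 [ 0.5447 -0.3023  0.088 ]]
scene bush 122 [np.float64(276.5), np.float64(214.5)] [[0.6054 0.0395 0.122 ]]
side bush 69 [np.float64(252.5), np.float64(174.5)] [[0.6041 0.0384 0.122 ]]
hub [0.5885 0.2464 0.1685]
noz [[0.5899 0.2431 0.198 ]] [[0.5895 0.2435 0.198 ]]
big1 [0.4964 0.232  0.2233] big2 [0.6907 0.2658 0.2228]
plugs blue [0.6425 0.0714 0.1245] red [0.5719 0.0768 0.1242]
caps [0.7624 0.1286 0.1288] [ 0.7249 -0.0859  0.0787]
```

Scene/side pictures show three rods. The candidates in native scene pixels are (394,215) big, (341,299) big, and (364,265) small. The small one stands in the white block (side 227,113), and I choose it; the crop confirms. The dial is at side (243,285), the marker at side (255,279), and the bushing at side (252.5,174.5).

{"name": "drive_tool", "arguments": {"motion": [{"offset": [-0.031, -0.0265, 0]}, {"offset": [-0.031, -0.0265, 0]}, {"offset": [-0.031, -0.0265, 0]}, {"offset": [-0.031, -0.0265, 0]}, {"offset": [-0.031, -0.0265, 0]}, {"offset": [-0.031, -0.0265, 0]}, {"offset": [-0.031, -0.0265, 0]}, {"offset": [-0.031, -0.0265, 0]}, {"offset": [-0.031, -0.0265, 0]}, {"offset": [-0.031, -0.0265, 0]}, {"offset": [-0.031, -0.0265, 0]}, {"offset": [-0.031, -0.0265, 0]}]}}

```text
$.motion[0]: bad value
```

{"name": "drive_tool", "arguments": {"motion": [{"offset": [-0.031, -0.026, 0.012]}, {"offset": [-0.031, -0.026, 0.012]}, {"offset": [-0.031, -0.026, 0.012]}, {"offset": [-0.031, -0.026, 0.012]}, {"offset": [-0.031, -0.026, 0.012]}, {"offset": [-0.031, -0.026, 0.012]}, {"offset": [0, 0, 0], "roll": 6.5}, {"offset": [0, 0, 0], "roll": 6.5}, {"offset": [0, 0, 0], "roll": 6.5}, {"offset": [0, 0, 0], "roll": 6.5}, {"offset": [0, 0, 0]}, {"offset": [0, 0, 0]}]}}

```text
$.motion[0]: bad value
```

Run:
```python
from h import *
import pickle
np.set_printoptions(precision=4,suppress=True)
g=shot('wrist'); pickle.dump(g,open('w1.pkl','wb')); save('w1.png',g['frame'],1.5)
s=bot.read_state(); print(s['time'],s['ee_pos'],s['ee_rot'],s['joint_pos'],s['force'])
f=g['frame']
for c,h in(('green',(45,80)),('yellow',(20,34)),('red',(0,6)),('orange',(7,17))): print(c,blobs(mask(f,*h,s=110),20))
b=[x for x in blobs(mask(f,45,80,s=110),20)]
```

```text
0.2 [0.2127 0.4521 0.2448] [[-0.9048  0.4258 -0.0006]
 [ 0.4258  0.9048 -0.0012]
 [ 0.     -0.0013 -1.    ]] [1.131  0.2411 0.0043 1.3352 0.     1.5708] [ 0.3009 -0.2768 -0.1156]
green []
yellow []
red []
orange []
```

View pics/w1.png

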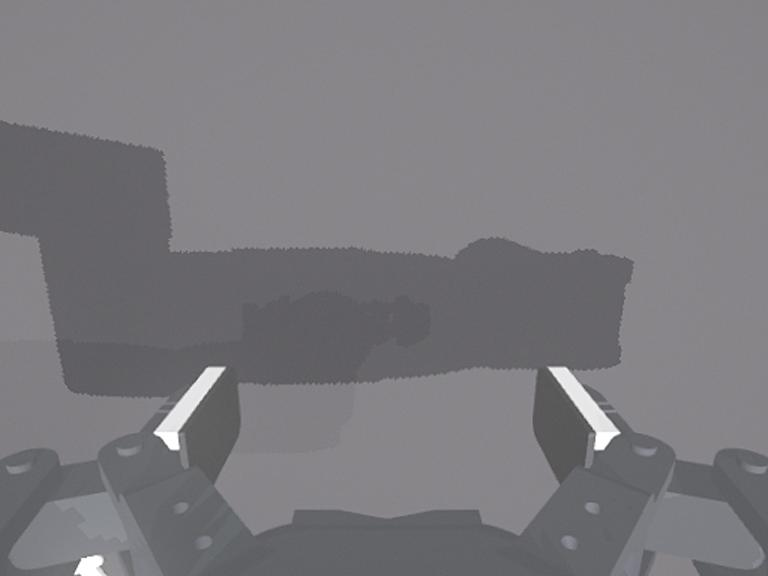

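The wrist view shows only bench and the fingers; the move calls were refused because every row needs a roll. Retrying.

{"name": "drive_tool", "arguments": {"motion": [{"offset": [-0.031, -0.0265, 0], "roll": 0}, {"offset": [-0.031, -0.0265, 0], "roll": 0}, {"offset": [-0.031, -0.0265, 0], "roll": 0}, {"offset": [-0.031, -0.0265, 0], "roll": 0}, {"offset": [-0.031, -0.0265, 0], "roll": 0}, {"offset": [-0.031, -0.0265, 0], "roll": 0}, {"offset": [-0.031, -0.0265, 0], "roll": 0}, {"offset": [-0.031, -0.0265, 0], "roll": 0}, {"offset": [-0.031, -0.0265, 0], "roll": 0}, {"offset": [-0.031, -0.0265, 0], "roll": 0}, {"offset": [-0.031, -0.0265, 0], "roll": 0}, {"offset": [-0.031, -0.0265, 0], "roll": 0}]}}

```text
time: 1.2
ee_pos: [0.4143, 0.0042, 0.2454]
ee_rot: [[-0.905, 0.426, 0.0], [0.426, 0.905, 0.0], [-0.0, 0.0, -1.0]]
force: [1.6, 0.6, 0.5]
opening: 0.0853
grip_force: 0.0
```

{"name": "drive_tool", "arguments": {"motion": [{"offset": [-0.031, -0.026, 0.007], "roll": 0}, {"offset": [-0.031, -0.026, 0.007], "roll": 0}, {"offset": [-0.031, -0.026, 0.007], "roll": 0}, {"offset": [-0.031, -0.026, 0.007], "roll": 0}, {"offset": [-0.031, -0.026, 0.007], "roll": 0}, {"offset": [-0.031, -0.026, 0.007], "roll": 0}, {"offset": [0, 0, 0], "roll": 6.5}, {"offset": [0, 0, 0], "roll": 6.5}, {"offset": [0, 0, 0], "roll": 6.5}, {"offset": [0, 0, 0], "roll": 6.5}, {"offset": [0, 0, 0], "roll": 0}, {"offset": [0, 0, 0], "roll": 0}]}}

```text
time: 2.2
ee_pos: [0.5158, -0.214, 0.203]
ee_rot: [[-0.629, 0.778, -0.001], [0.778, 0.629, 0.0], [0.001, -0.0, -1.0]]
force: [-0.7, 0.4, 0.4]
opening: 0.0853
grip_force: 0.0
```

Run:
```python
from h import *
import pickle
np.set_printoptions(precision=4,suppress=True)
g=shot('wrist'); pickle.dump(g,open('w1.pkl','wb')); save('w1.png',g['frame'],1.5)
s=bot.read_state(); print(s['time'],s['ee_pos'],s['ee_rot'],s['joint_pos'],s['force'])
f=g['frame']
for c,h in(('green',(45,80)),('yellow',(20,34)),('red',(0,6)),('orange',(7,17))): print(c,blobs(mask(f,*h,s=110),20))
b=[x for x in blobs(mask(f,45,80,s=110),20)]
```

```text
2.25 [ 0.5159 -0.214   0.2031] [[-0.6287  0.7776 -0.0004]
 [ 0.7776  0.6287  0.0001]
 [ 0.0003 -0.0002 -1.    ]] [-0.3932  0.377   0.0841  1.2783 -0.      0.4977] [ 0.3059 -0.9354  0.7996]
green [([277, 192, 12, 6, 45], [282.2, 194.3])]
yellow [([230, 171, 17, 23, 260], [238.6, 183.2]), ([260, 171, 17, 42, 398], [266.0, 189.7])]
red [([245, 171, 15, 52, 495], [252.5, 190.0]), ([140, 263, 42, 64, 1176], [158.8, 298.9])]
orange [([142, 223, 82, 119, 3043], [181.5, 283.9])]
```

View pics/w1.png

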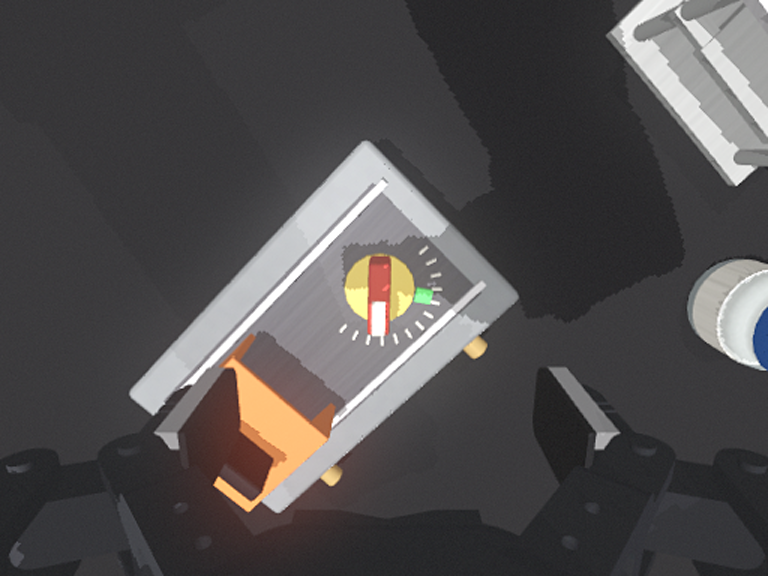

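Wrist view: the dial is at about (379,288)/1.5 with its pointer toward the bottom. The marker is at (424,296)/1.5, and the box corners are at (366,142), (518,295) and (132,393)/1.5.

Run:
```python
from h import *
import pickle
np.set_printoptions(precision=4,suppress=True)
g=pickle.load(open('w1.pkl','rb')); f=g['frame']
m=mask(f,18,36,s=90); m[:160]=0; m[225:]=0; m[:,:220]=0;m[:,290:]=0
ys,xs=np.nonzero(m); P=plane(g,np.c_[xs,ys],.054)
c,r=cv2.minEnclosingCircle((P[:,:2]*1000).astype(np.float32)); print('disc',c,r,len(xs))
hull=cv2.convexHull(np.c_[xs,ys].astype(np.int32)).reshape(-1,2)
C=plane(g,np.array([[366,142],[518,295],[132,393]])/1.5,.05)[:,:2]; print(C)
a=C[1]-C[0]; b=C[0]-C[2]; print('yaw x',np.degrees(np.arctan2(a[1],a[0])),np.linalg.norm(a),'yaw y-90',np.degrees(np.arctan2(b[1],b[0]))-90,np.linalg.norm(b))
hsv=cv2.cvtColor(f,cv2.COLOR_RGB2HSV)
sub=np.zeros(f.shape[:2],np.uint8); sub[160:228,235:272]=255
red=mask(f,0,6,s=110)&sub; wh=cv2.inRange(hsv,(0,0,190),(180,70,255))&sub
print('wh',blobs(wh,8))
# bar line: split by rows, red bright top
ys,xs=np.nonzero(red|wh)
for y in range(168,228,5):
    q=xs[ys==y]; print(y,(q.min(),q.max(),np.median(q)) if len(q) else None, [int(f[y,x,0]) for x in range(244,262)])
print('mark',plane(g,[282.2,194.3],.053))
save('w1crop.png',f[160:235,215:300],8)
```

```text
disc (516.910888671875, -223.43043518066406) 20.5753231048584 958
[[ 0.4603 -0.1644]
 [ 0.5846 -0.176 ]
 [ 0.4388 -0.3774]]
yaw x -5.3374636121862125 0.12483850007939178 yaw y-90 -5.7705959465713335 0.21411685231692085
wh [([248, 201, 9, 27, 215], [252.1, 212.5]), ([235, 220, 4, 7, 16], [236.5, 223.0]), ([244, 223, 3, 5, 12], [245.1, 225.1]), ([262, 222, 4, 6, 13], [263.3, 224.8])]
168 None [117, 114, 114, 116, 113, 117, 121, 123, 125, 131, 126, 125, 116, 112, 115, 114, 113, 114]
173 (np.int64(247), np.int64(259), np.float64(253.0)) [225, 224, 174, 142, 147, 148, 148, 148, 148, 148, 146, 147, 148, 147, 146, 143, 174, 229]
178 (np.int64(246), np.int64(259), np.float64(252.5)) [223, 201, 183, 196, 204, 203, 203, 202, 201, 202, 201, 209, 253, 246, 197, 186, 174, 227]
183 (np.int64(246), np.int64(259), np.float64(252.5)) [222, 188, 186, 197, 204, 203, 203, 204, 203, 204, 204, 204, 204, 204, 201, 186, 180, 227]
188 (np.int64(246), np.int64(259), np.float64(252.5)) [222, 182, 188, 199, 204, 203, 202, 204, 204, 204, 204, 204, 204, 204, 197, 183, 174, 227]
193 (np.int64(246), np.int64(259), 
[... 312 characters left out ...]
5, 218, 254, 255, 248, 251, 255, 255, 255, 255, 255, 255, 255, 240, 240, 213, 202, 224]
208 (np.int64(246), np.int64(258), np.float64(252.5)) [255, 208, 252, 255, 255, 255, 255, 255, 255, 255, 255, 255, 255, 227, 236, 204, 223, 221]
213 (np.int64(245), np.int64(259), np.float64(252.5)) [176, 219, 255, 255, 255, 255, 255, 255, 255, 255, 255, 255, 255, 255, 221, 188, 195, 210]
218 (np.int64(245), np.int64(258), np.float64(252.0)) [155, 223, 246, 255, 255, 255, 255, 255, 255, 255, 255, 255, 255, 230, 221, 154, 146, 147]
223 (np.int64(236), np.int64(263), np.float64(251.0)) [150, 202, 217, 178, 255, 255, 255, 255, 255, 255, 255, 255, 208, 173, 162, 146, 145, 161]
mark [[ 0.5387 -0.2092  0.053 ]]
```

View pics/w1crop.png

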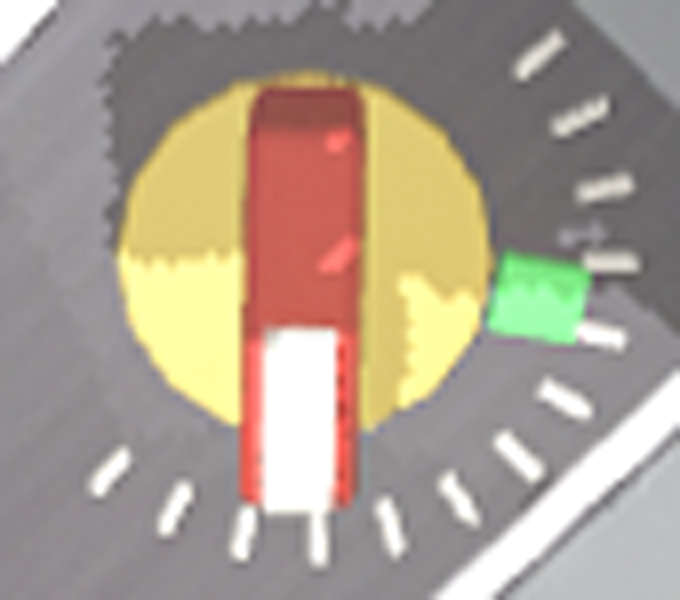

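The crop shows the bar's top-face centreline running from crop (303,130) to (298,502), and the marker centre at crop (540,298).

Run:
```python
from h import *
import pickle
np.set_printoptions(precision=4,suppress=True)
g=pickle.load(open('w1.pkl','rb'))
B=plane(g,np.array([[303,130],[298,502]])/8+[214.5,159.5],.078)[:,:2]
M=plane(g,np.array([[540,298]])/8+[214.5,159.5],.053)[0,:2]
c=np.array([.5169,-.2234]); d=B[1]-B[0]; e=M-c; A=lambda v:np.degrees(np.arctan2(v[1],v[0]))
print(B,B.mean(0),np.linalg.norm(d),A(d),'marker',M,np.linalg.norm(e),A(e),'turn',A(e)-A(d))
R=bot.read_state()['ee_rot']; print('tool y',A(R[:,1]),'to bar centre in tool',R.T@np.r_[c-bot.read_state()['ee_pos'][:2],0])
```

```text
[[ 0.5048 -0.2081]
 [ 0.5287 -0.2388]] [ 0.5168 -0.2235] 0.038894076435923644 -52.02368554261581 marker [ 0.54  -0.211] 0.02622703144624099 28.12097539403104 turn 80.14466093664684
tool y 38.95741465688349 to bar centre in tool [-0.008  -0.0051 -0.    ]
```

{"name": "drive_tool", "arguments": {"motion": [{"offset": [-0.008, -0.005, 0.01], "roll": 1}, {"offset": [0, 0, 0.03], "roll": 0}, {"offset": [0, 0, 0.03], "roll": 0}, {"offset": [0, 0, 0.03], "roll": 0}, {"offset": [0, 0, 0], "roll": 0}, {"offset": [0, 0, 0], "roll": 0}], "hand": 0.6, "force": 30}}

```text
time: 2.75
ee_pos: [0.5154, -0.2231, 0.1014]
ee_rot: [[-0.613, 0.79, -0.005], [0.79, 0.613, 0.002], [0.004, -0.003, -1.0]]
force: [0.4, -0.3, 0.1]
opening: 0.0342
grip_force: 0.0
```

Run:
```python
from h import *
print(bot.nose_length)
g=shot('wrist'); save('w2.png',g['frame'],1.5); s=bot.read_state(); print(s['ee_pos'],s['opening'],s['force'])
```

```text
0.014
[ 0.51706631 -0.22371785  0.10345863] 0.03428657093649454 [ 0.92826348 -0.05585352  0.21411432]
```

View pics/w2.png

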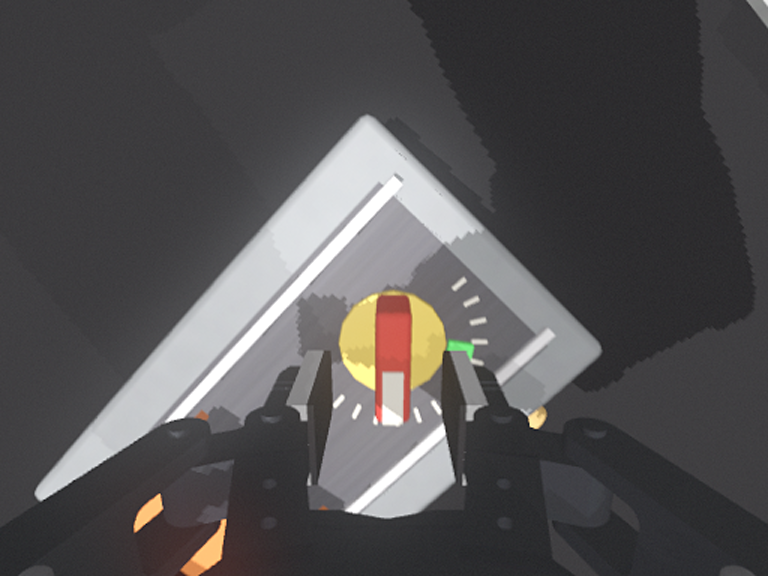

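The bar is centred between the fingers (columns 307–465, bar at 393). Lowering and gripping.

{"name": "drive_tool", "arguments": {"motion": [{"offset": [0, 0, 0.015], "roll": 0}, {"offset": [0, 0, 0.014], "roll": 0}, {"offset": [0, 0, 0], "roll": 0}]}}

```text
time: 3.05
ee_pos: [0.5173, -0.2236, 0.0745]
ee_rot: [[-0.613, 0.79, 0.0], [0.79, 0.613, -0.0], [-0.0, 0.0, -1.0]]
force: [-0.1, 0.2, 0.2]
opening: 0.0339
grip_force: 0.0
```

{"name": "drive_tool", "arguments": {"motion": [{"offset": [0, 0, 0], "roll": 0}, {"offset": [0, 0, 0], "roll": 0}, {"offset": [0, 0, 0], "roll": 0}, {"offset": [0, 0, 0], "roll": 0}, {"offset": [0, 0, 0], "roll": 0}], "hand": 1, "force": 30}}

```text
time: 3.47
ee_pos: [0.5185, -0.224, 0.0765]
ee_rot: [[-0.613, 0.79, 0.004], [0.79, 0.613, -0.002], [-0.003, 0.002, -1.0]]
force: [0.1, 0.3, 7.7]
opening: 0.0113
grip_force: 33.0
```

{"name": "drive_tool", "arguments": {"motion": [{"offset": [0, 0, -0.005], "roll": 0}, {"offset": [0, 0, 0], "roll": 0}], "hand": 0.7}}

```text
time: 3.63
ee_pos: [0.5178, -0.2237, 0.0807]
ee_rot: [[-0.613, 0.79, 0.002], [0.79, 0.613, -0.001], [-0.002, 0.001, -1.0]]
force: [0.3, 0.1, 0.2]
opening: 0.0251
grip_force: 0.0
```

{"name": "drive_tool", "arguments": {"motion": [{"offset": [0, 0, 0], "roll": 0}, {"offset": [0, 0, 0], "roll": 0}, {"offset": [0, 0, 0], "roll": 0}, {"offset": [0, 0, 0], "roll": 0}], "hand": 1}}

```text
time: 3.97
ee_pos: [0.5177, -0.2232, 0.0799]
ee_rot: [[-0.613, 0.79, 0.001], [0.79, 0.613, 0.0], [-0.001, 0.001, -1.0]]
force: [1.4, 1.2, 4.9]
opening: 0.011
grip_force: 32.0
```

{"name": "drive_tool", "arguments": {"motion": [{"offset": [0, 0, 0], "roll": -6.68}, {"offset": [0, 0, 0], "roll": -6.68}, {"offset": [0, 0, 0], "roll": -6.68}, {"offset": [0, 0, 0], "roll": -6.68}, {"offset": [0, 0, 0], "roll": -6.68}, {"offset": [0, 0, 0], "roll": -6.68}, {"offset": [0, 0, 0], "roll": -6.68}, {"offset": [0, 0, 0], "roll": -6.68}, {"offset": [0, 0, 0], "roll": -6.68}, {"offset": [0, 0, 0], "roll": -6.68}, {"offset": [0, 0, 0], "roll": -6.68}, {"offset": [0, 0, 0], "roll": -6.68}]}}

```text
time: 4.97
ee_pos: [0.5178, -0.2233, 0.0798]
ee_rot: [[-0.88, -0.474, 0.002], [-0.474, 0.88, 0.0], [-0.001, -0.001, -1.0]]
force: [1.1, 1.2, 4.8]
opening: 0.0114
grip_force: 32.0
```

{"name": "drive_tool", "arguments": {"motion": [{"offset": [0, 0, 0], "roll": 0}, {"offset": [0, 0, 0], "roll": 0}, {"offset": [0, 0, 0], "roll": 0}]}}

```text
time: 5.22
ee_pos: [0.5178, -0.2233, 0.0799]
ee_rot: [[-0.884, -0.468, 0.002], [-0.468, 0.884, 0.0], [-0.001, -0.001, -1.0]]
force: [0.8, 2.1, 4.8]
opening: 0.0107
grip_force: 32.0
```

{"name": "drive_tool", "arguments": {"motion": [{"offset": [0, 0, 0], "roll": 0}, {"offset": [0, 0, 0], "roll": 0}, {"offset": [0, 0, -0.03], "roll": 0}, {"offset": [0, 0, -0.035], "roll": 0}, {"offset": [0, 0, -0.035], "roll": 0}, {"offset": [0, 0, -0.025], "roll": 0}, {"offset": [0, 0, 0], "roll": 0}], "hand": 0.5}}

```text
time: 5.8
ee_pos: [0.5197, -0.225, 0.2102]
ee_rot: [[-0.884, -0.468, 0.009], [-0.468, 0.884, -0.005], [-0.006, -0.008, -1.0]]
force: [0.5, 0.4, 1.2]
opening: 0.0424
grip_force: 0.0
```

Run:
```python
from h import *
import pickle
g=shot('wrist'); pickle.dump(g,open('w3.pkl','wb')); print(bot.read_state()['ee_pos'])
p=proj(g,[[.5169,-.2234,.06]])[0].astype(int); x,y=p-[50,45]; x=max(x,0);y=max(y,0); print(x,y)
save('w3crop.png',g['frame'][y:y+75,x:x+100],8)
```

```text
[ 0.51859047 -0.22448009  0.20731298]
211 135
```

View pics/w3crop.png

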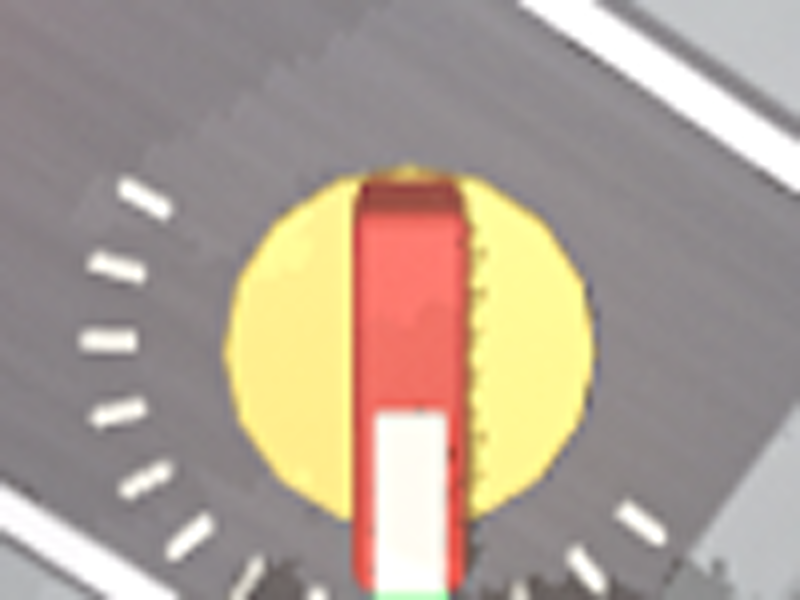

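The crop shows the white pointer (columns 375–447) sitting directly over the green marker (373–450). I'll quantify this and plan the hood move.

Run:
```python
from h import *
import pickle
np.set_printoptions(precision=4,suppress=True)
g=pickle.load(open('w3.pkl','rb')); f=g['frame']
gm=mask(f,45,80,s=90); gm[:190]=0
b=blobs(gm,8); print(b)
ys,xs=np.nonzero(gm); P=plane(g,np.c_[xs,ys],.053)[:,:2]; M=P.mean(0)
A=lambda v:np.degrees(np.arctan2(v[1],v[0]))
B=plane(g,np.array([[411,215],[411.5,590]])/8+[210.5,134.5],.078)[:,:2]
m=mask(f,18,36,s=90); m[:135]=0;m[215:]=0;m[:,:225]=0;m[:,:210]=0;m[:,300:]=0
ys,xs=np.nonzero(m); D=plane(g,np.c_[xs,ys],.054)[:,:2]; c,r=cv2.minEnclosingCircle((D*1000).astype(np.float32)); c=np.array(c)/1000
print('disc',c,r,'bar',A(B[1]-B[0]),B.mean(0),'marker',M,np.linalg.norm(M-c),A(M-c))
s=bot.read_state(); y=np.radians(-5.6); uy=np.array([-np.sin(y),np.cos(y)]); fin=np.array([.5169,-.2234])-.11*uy
print('fin',fin,'end',fin+.11*uy,s['ee_rot'])
```

```text
[([258, 209, 9, 3, 17], [262.6, 210.4])]
disc [ 0.5168 -0.2234] 20.55803871154785 bar 28.196776957753563 [ 0.5168 -0.2233] marker [ 0.543  -0.2084] 0.030163040362766354 29.799807070437858
fin [ 0.5062 -0.3329] end [ 0.5169 -0.2234] [[-0.8836 -0.4682  0.0054]
 [-0.4682  0.8836 -0.003 ]
 [-0.0033 -0.0052 -1.    ]]
```

Run:
```python
from h import *
import pickle
np.set_printoptions(precision=4,suppress=True)
A=lambda v:np.degrees(np.arctan2(v[1],v[0]))
c=np.array([.5169,-.2234])
for n in('w1','w3'):
    g=pickle.load(open(n+'.pkl','rb')); f=g['frame'].astype(float)
    # green excess weights
    ex=np.clip(f[:,:,1]-np.maximum(f[:,:,0],f[:,:,2]),0,None); ex[ex<12]=0
    p=proj(g,[[.54,-.211,.053]])[0].astype(int); k=np.zeros_like(ex); k[p[1]-12:p[1]+13,p[0]-12:p[0]+13]=1; ex=(ex*k>0)
    ys,xs=np.nonzero(ex); P=plane(g,np.c_[xs,ys],.053)[:,:2]-c; a=np.degrees(np.arctan2(P[:,1],P[:,0])); M=P.mean(0)
    rect=cv2.minAreaRect((P*1000).astype(np.float32)); q=np.array(rect[0])
    print(n,len(xs),'range',a.min(),a.max(),'mean',A(M),np.linalg.norm(M),'rect',rect[1],rect[2],A(q))
```

```text
w1 129 range 15.698890325243894 39.73736068784748 mean 28.31262371872969 0.02609064963096385 rect (10.53299331665039, 9.8085355758667) 27.30868911743164 28.1725858736601
w3 37 range 19.759549972984257 35.982850489168904 mean 27.996029097452105 0.030087731627895388 rect (2.8890180587768555, 8.21325397491455) 28.059160232543945 27.879782528179717
```

{"name": "drive_tool", "arguments": {"motion": [{"offset": [0.0206, -0.03, 0], "roll": 0}, {"offset": [0.0206, -0.03, 0], "roll": 0}, {"offset": [0.0206, -0.03, 0], "roll": 0}, {"offset": [0, 0, 0], "roll": 6.7}, {"offset": [0, 0, 0], "roll": 6.7}, {"offset": [0, 0, 0], "roll": 6.7}, {"offset": [0, 0, 0.01], "roll": 6.7}, {"offset": [0, 0, 0.01], "roll": 6.7}, {"offset": [0, 0, 0.01], "roll": 0}, {"offset": [0, 0, 0], "roll": 0}, {"offset": [0, 0, 0], "roll": 0}]}}

```text
time: 6.77
ee_pos: [0.5036, -0.3313, 0.1723]
ee_rot: [[-0.996, 0.094, -0.004], [0.094, 0.996, 0.002], [0.004, 0.002, -1.0]]
force: [-0.1, -0.2, 0.6]
opening: 0.0427
grip_force: 0.0
```

Run:
```python
from h import *
np.set_printoptions(precision=4,suppress=True)
s=bot.read_state(); R=s['ee_rot']; print(s['ee_pos'],R,s['joint_pos'],R.T@(np.array([.5062,-.3329,.117])-s['ee_pos']))
g=shot('side'); f=g['frame']
g=shot('wrist'); f=g['frame']; m=mask(f,7,17,s=110); print(blobs(m,50))
print('fin top corners',proj(g,[[.5062,-.3329,.118]]), [int(v) for v in f[proj(g,[[.5062,-.3329,.118]])[0].astype(int)[1]].sum(1)[180:330:4]])
```

```text
[ 0.5036 -0.3313  0.1723] [[-0.9955  0.0943 -0.0035]
 [ 0.0943  0.9955  0.0021]
 [ 0.0037  0.0018 -1.    ]] [-0.5818  0.4847  0.169   1.2591 -0.0002 -0.4873] [-0.003  -0.0015  0.0553]
[([204, 150, 106, 10, 839], [255.0, 154.4]), ([249, 178, 60, 78, 2408], [284.2, 225.8]), ([206, 185, 43, 70, 1697], [229.6, 231.7])]
fin top corners [[256.2116 224.3372]] [235, 244, 239, 599, 626, 623, 623, 451, 466, 468, 463, 468, 465, 464, 465, 465, 463, 259, 244, 250, 248, 277, 466, 462, 464, 464, 464, 462, 461, 460, 460, 460, 345, 349, 344, 340, 340, 332]
```

The fin's dark span, columns 248–264 at row 224, is centred where predicted (256). Descending and pinching.

{"name": "drive_tool", "arguments": {"motion": [{"offset": [-0.003, -0.0015, 0.025], "roll": 0}, {"offset": [0, 0, 0.02], "roll": 0}, {"offset": [0, 0, 0.01], "roll": 0}, {"offset": [0, 0, 0], "roll": 0}, {"offset": [0, 0, 0], "roll": 0}]}}

```text
time: 7.28
ee_pos: [0.5075, -0.3336, 0.1195]
ee_rot: [[-0.995, 0.096, -0.001], [0.096, 0.995, 0.0], [0.001, 0.0, -1.0]]
force: [-0.3, 0.9, 0.7]
opening: 0.0425
grip_force: 0.0
```

{"name": "drive_tool", "arguments": {"motion": [{"offset": [0, 0, 0], "roll": 0}, {"offset": [0, 0, 0], "roll": 0}, {"offset": [0, 0, 0], "roll": 0}, {"offset": [0, 0, 0], "roll": 0}, {"offset": [0, 0, 0], "roll": 0}], "hand": 1}}

```text
time: 7.7
ee_pos: [0.5085, -0.333, 0.121]
ee_rot: [[-0.995, 0.096, 0.003], [0.096, 0.995, 0.001], [-0.003, 0.001, -1.0]]
force: [-0.2, 5.3, 6.4]
opening: 0.0091
grip_force: 33.7
```

{"name": "drive_tool", "arguments": {"motion": [{"offset": [0, 0.01, 0], "roll": 0}, {"offset": [0, 0.01, 0], "roll": 0}, {"offset": [0, 0.01, 0], "roll": 0}, {"offset": [0, 0.01, 0], "roll": 0}, {"offset": [0, 0.01, 0], "roll": 0}, {"offset": [0, 0.01, 0], "roll": 0}, {"offset": [0, 0.01, 0], "roll": 0}, {"offset": [0, 0.01, 0], "roll": 0}, {"offset": [0, 0.01, 0], "roll": 0}, {"offset": [0, 0.01, 0], "roll": 0}, {"offset": [0, 0.009, 0], "roll": 0}, {"offset": [0, 0, 0], "roll": 0}]}}

```text
time: 8.7
ee_pos: [0.5196, -0.2242, 0.121]
ee_rot: [[-0.995, 0.095, 0.004], [0.095, 0.995, -0.001], [-0.004, -0.001, -1.0]]
force: [1.0, 1.3, 5.8]
opening: 0.0089
grip_force: 33.7
```

{"name": "drive_tool", "arguments": {"motion": [{"offset": [0, 0.003, 0], "roll": 0}, {"offset": [0, 0.002, 0], "roll": 0}, {"offset": [0, 0, 0], "roll": 0}, {"offset": [0, 0, 0], "roll": 0}]}}

```text
time: 9.03
ee_pos: [0.5198, -0.2231, 0.121]
ee_rot: [[-0.995, 0.098, 0.003], [0.098, 0.995, -0.007], [-0.004, -0.007, -1.0]]
force: [0.2, -5.7, 4.5]
opening: 0.009
grip_force: 33.5
```

The hood reached its stop: 0.110 travelled and −5.7 N reaction. Releasing, retreating upward, and working out the hub's yaw.

{"name": "drive_tool", "arguments": {"motion": [{"offset": [0, -0.004, 0], "roll": 0}, {"offset": [0, 0, 0], "roll": 0}, {"offset": [0, 0, 0], "roll": 0}, {"offset": [0, 0, -0.03], "roll": 0}, {"offset": [0, 0, -0.04], "roll": 0}, {"offset": [0, 0, -0.04], "roll": 0}, {"offset": [0, 0, -0.04], "roll": 0}, {"offset": [0, 0, -0.04], "roll": 0}, {"offset": [0, 0, -0.02], "roll": 0}, {"offset": [0, 0, 0], "roll": 0}], "hand": 0.5}}

```text
time: 9.87
ee_pos: [0.52, -0.2245, 0.3353]
ee_rot: [[-0.995, 0.096, 0.01], [0.096, 0.995, -0.004], [-0.01, -0.003, -1.0]]
force: [0.4, -0.4, 0.4]
opening: 0.0427
grip_force: 0.0
```

Run:
```python
from h import *
import pickle
np.set_printoptions(precision=4,suppress=True)
s=bot.read_state(); print(s['time'],s['ee_pos'],s['ee_rot'],s['joint_pos'])
S=pickle.load(open('scene0.pkl','rb'))
q=np.array([[155,518],[190,492],[217,517],[183,543]])-[0,300]
P=plane(S,np.c_[310+q[:,0]/3.333,190+q[:,1]/3],.184)[:,:2]
for i in range(4): d=P[(i+1)%4]-P[i]; print(P[i],np.linalg.norm(d),np.degrees(np.arctan2(d[1],d[0]))%90)
print(P.mean(0))
g=shot('side'); f=g['frame']; m=mask(f,8,17,s=130); m[:250]=0; ys,xs=np.nonzero(m); print('hood',blobs(m,40))
y=np.radians(-5.6); U=np.array([[np.cos(y),-np.sin(y)],[np.sin(y),np.cos(y)]]); c=np.array([.5169,-.2234])
roof=[np.r_[c+U@v,.088] for v in np.array([[-35,-35],[35,-35],[35,35],[-35,35]])/1000]; print('predicted roof',proj(g,roof))
```

```text
9.8667 [ 0.52   -0.2245  0.3353] [[-0.9953  0.096   0.0095]
 [ 0.096   0.9954 -0.0038]
 [-0.0099 -0.0029 -0.9999]] [-0.4077  0.3552  0.3935  1.5988  0.0003 -0.3116]
[0.6025 0.2363] 0.027455975515917497 84.52803838662146
[0.5752 0.2389] 0.020740146593211505 82.33125995109297
[0.5779 0.2595] 0.026720970262552754 84.75050373864728
[0.6045 0.257 ] 0.020828740602934236 84.3635488412555
[0.59   0.2479]
hood [([227, 260, 38, 43, 940], [245.5, 279.4])]
predicted roof [[231.1474 295.9572]
 [265.0063 290.5358]
 [258.8611 261.8624]
 [226.7968 266.6895]]
```

{"name": "drive_tool", "arguments": {"motion": [{"offset": [-0.002, 0.0394, 0], "roll": 0}, {"offset": [-0.002, 0.0394, 0], "roll": 0}, {"offset": [-0.002, 0.0394, 0], "roll": 0}, {"offset": [-0.002, 0.0394, 0], "roll": 0}, {"offset": [-0.002, 0.0394, 0], "roll": 0}, {"offset": [-0.002, 0.0394, 0], "roll": 0}, {"offset": [-0.002, 0.0394, 0], "roll": 0}, {"offset": [-0.002, 0.0394, 0], "roll": 0}, {"offset": [-0.002, 0.0394, 0], "roll": 0}, {"offset": [-0.002, 0.0394, 0], "roll": 0}, {"offset": [-0.002, 0.0394, 0], "roll": 0}, {"offset": [-0.002, 0.0394, 0], "roll": 0}]}}

```text
time: 10.92
ee_pos: [0.5867, 0.246, 0.3267]
ee_rot: [[-0.995, 0.096, -0.004], [0.096, 0.995, -0.002], [0.004, -0.002, -1.0]]
force: [1.3, -0.2, 0.0]
opening: 0.0427
grip_force: 0.0
```

{"name": "drive_tool", "arguments": {"motion": [{"offset": [0, 0, 0], "roll": 7}, {"offset": [0, 0, 0], "roll": 7}, {"offset": [0, 0, 0], "roll": 7}, {"offset": [0, 0, 0], "roll": 7}, {"offset": [0, 0, 0], "roll": 7}, {"offset": [0, 0, 0], "roll": 7}, {"offset": [0, 0, 0], "roll": 7}, {"offset": [0, 0, 0], "roll": 7}, {"offset": [0, 0, 0], "roll": 7}, {"offset": [0, 0, 0], "roll": 7}, {"offset": [0, 0, 0], "roll": 7}, {"offset": [0, 0, 0], "roll": 7}]}}

```text
time: 11.92
ee_pos: [0.5868, 0.2441, 0.3264]
ee_rot: [[-0.002, 1.0, -0.005], [1.0, 0.002, -0.002], [-0.002, -0.005, -1.0]]
force: [-0.5, 0.1, -0.3]
opening: 0.0428
grip_force: 0.0
```

{"name": "drive_tool", "arguments": {"motion": [{"offset": [0, 0, 0], "roll": 6}, {"offset": [0, 0, 0], "roll": 0}, {"offset": [0, 0, 0], "roll": 0}]}}

```text
time: 12.17
ee_pos: [0.587, 0.244, 0.3272]
ee_rot: [[0.094, 0.996, -0.004], [0.996, -0.094, -0.001], [-0.002, -0.003, -1.0]]
force: [0.2, 0.2, 0.1]
opening: 0.0426
grip_force: 0.0
```

Run:
```python
from h import *
import pickle
np.set_printoptions(precision=4,suppress=True)
s=bot.read_state(); print(s['time'],s['ee_pos'],s['ee_rot'],s['joint_pos'])
g=shot('wrist'); pickle.dump(g,open('w4.pkl','wb')); f=g['frame']
print(blobs(mask(f,105,125,s=110),40)); p=proj(g,[[.5895,.244,.184]])[0]; print(p)
save('w4.png',f,1.5)
```

```text
12.1667 [0.587  0.244  0.3272] [[ 0.0936  0.9956 -0.0036]
 [ 0.9956 -0.0936 -0.0014]
 [-0.0017 -0.0035 -1.    ]] [0.3939 0.5296 0.6414 1.6865 0.0001 2.0585]
[([485, 48, 27, 32, 644], [499.9, 63.8]), ([246, 166, 28, 29, 588], [259.7, 180.3]), ([18, 213, 52, 43, 1049], [42.3, 234.3]), ([309, 303, 7, 18, 55], [311.2, 312.3]), ([373, 359, 23, 25, 438], [382.9, 371.7])]
[261.9226 182.9915]
```

View pics/w4.png

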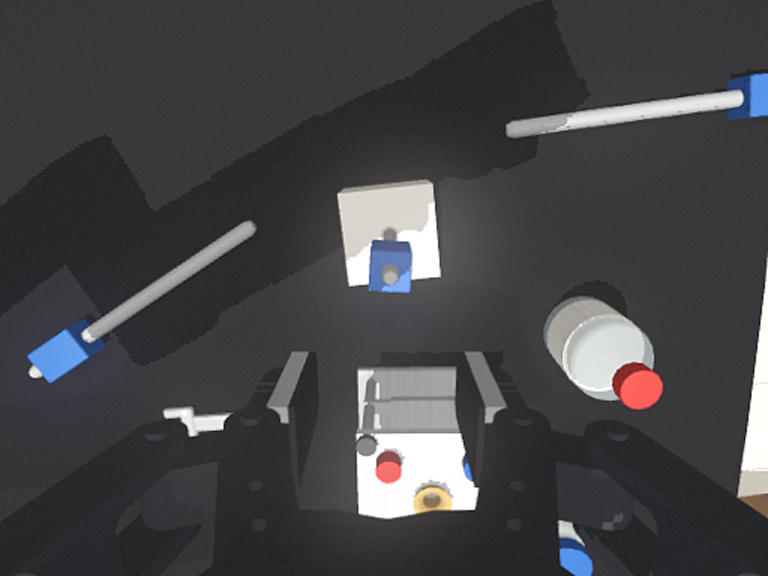

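Wrist view: hub at (391,268)/1.5 in the white block, nozzle top at (391,273)/1.5, with big rods to the left and upper right and the bushing at (432,499)/1.5. Measuring the exact offsets.

Run:
```python
from h import *
import pickle
np.set_printoptions(precision=4,suppress=True)
g=pickle.load(open('w4.pkl','rb')); f=g['frame']
m=mask(f,105,125,s=110); m[:160]=0;m[200:]=0;m[:,:240]=0;m[:,280:]=0
for y in range(166,196,3):
    q=np.nonzero(m[y])[0]; print(y,q.min(),q.max(),len(q),f[y,q.min()+3].tolist())
bot_=[np.nonzero(m[:,x])[0].max() for x in range(248,273,3)]; print(bot_)
hsv=cv2.cvtColor(f,cv2.COLOR_RGB2HSV); n=cv2.inRange(hsv[170:195,250:270],(0,0,60),(180,80,255)); print([(b[0],[b[1][0]+250,b[1][1]+170]) for b in blobs(n,5)])
```

```text
166 247 248 2 [82, 98, 139]
169 247 273 27 [96, 127, 186]
172 247 273 27 [96, 125, 186]
175 247 273 23 [96, 125, 184]
178 247 273 16 [93, 122, 183]
181 247 273 14 [91, 122, 183]
184 246 272 14 [89, 121, 182]
187 246 273 17 [89, 120, 181]
190 246 273 28 [88, 119, 182]
193 247 273 27 [83, 109, 167]
[np.int64(193), np.int64(193), np.int64(194), np.int64(194), np.int64(194), np.int64(194), np.int64(194), np.int64(194), np.int64(194)]
[([4, 6, 12, 14, 142], [259.6, 182.5])]
```

Run:
```python
from h import *
import pickle
np.set_printoptions(precision=4,suppress=True)
g=pickle.load(open('w4.pkl','rb'))
P=plane(g,[259.7,183.4],.198)[0]; print('nozzle',P)
print('hub top from cols, bottom edge',plane(g,[[246.3,194.5],[273.3,194.9]],.184))
s=bot.read_state(); print(s['ee_rot'].T@(P-s['ee_pos']),s['ee_pos'])
B=plane(g,np.array([[432,499]])/1.5,.122); print('bush',B)
f=g['frame']; m=mask(f[315:345,270:310],10,30,s=80); ys,xs=np.nonzero(m); print(xs.min()+270,xs.max()+270,ys.min()+315,ys.max()+315)
```

```text
nozzle [0.5879 0.2473 0.198 ]
hub top from cols, bottom edge [[0.5753 0.2351 0.184 ]
 [0.5982 0.2327 0.184 ]]
[0.0034 0.0007 0.1296] [0.5872 0.2441 0.3276]
bush [[0.6033 0.0419 0.122 ]]
276 300 324 342
```

{"name": "drive_tool", "arguments": {"motion": [{"offset": [0.0015, 0.001, 0.035], "roll": 0}, {"offset": [0, 0, 0.035], "roll": 0}, {"offset": [0, 0, 0.03], "roll": 0}, {"offset": [0, 0, 0.025], "roll": 0}, {"offset": [0, 0, 0.02], "roll": 0}, {"offset": [0, 0, 0.015], "roll": 0}, {"offset": [0, 0, 0.005], "roll": 0}, {"offset": [0, 0, 0], "roll": 0}, {"offset": [0, 0, 0], "roll": 0}, {"offset": [0, 0, 0], "roll": 0}]}}

```text
time: 13.05
ee_pos: [0.5896, 0.2459, 0.1658]
ee_rot: [[0.096, 0.995, 0.002], [0.995, -0.096, 0.001], [0.001, 0.002, -1.0]]
force: [0.7, -0.4, 1.3]
opening: 0.0427
grip_force: 0.0
```

{"name": "drive_tool", "arguments": {"motion": [{"offset": [0, 0, 0], "roll": 0}, {"offset": [0, 0, 0], "roll": 0}, {"offset": [0, 0, 0], "roll": 0}, {"offset": [0, 0, 0], "roll": 0}, {"offset": [0, 0, 0], "roll": 0}], "hand": 1, "force": 50}}

```text
time: 13.47
ee_pos: [0.5893, 0.2459, 0.1659]
ee_rot: [[0.096, 0.995, 0.002], [0.995, -0.096, 0.001], [0.001, 0.002, -1.0]]
force: [-0.8, 0.4, 5.9]
opening: 0.023
grip_force: 49.4
```

{"name": "drive_tool", "arguments": {"motion": [{"offset": [0, 0, -0.005], "roll": 0}, {"offset": [0, 0, -0.01], "roll": 0}, {"offset": [0, 0, -0.015], "roll": 0}, {"offset": [0, 0, -0.02], "roll": 0}, {"offset": [0, 0, -0.025], "roll": 0}, {"offset": [0, 0, -0.025], "roll": 0}, {"offset": [0, 0, -0.025], "roll": 0}, {"offset": [0, 0, -0.02], "roll": 0}, {"offset": [0, 0, -0.01], "roll": 0}, {"offset": [0, 0, -0.005], "roll": 0}, {"offset": [0, 0, 0], "roll": 0}, {"offset": [0, 0, 0], "roll": 0}]}}

```text
time: 14.47
ee_pos: [0.5887, 0.2454, 0.3237]
ee_rot: [[0.097, 0.995, -0.001], [0.995, -0.097, -0.0], [-0.001, -0.001, -1.0]]
force: [0.3, 0.1, -1.6]
opening: 0.0232
grip_force: 49.4
```

Run:
```python
from h import *
import pickle
np.set_printoptions(precision=4,suppress=True)
s=bot.read_state(); print(s['time'],s['ee_pos'],s['ee_rot'],s['force'],s['wrist_torque'],s['opening'])
o=s['ee_pos']
for n in('scene','side'):
    g=shot(n); pickle.dump(g,open(n+'5.pkl','wb')); f=g['frame']; print(n,blobs(mask(f,105,125,s=130),40))
    print('hub pred',proj(g,[o,o-[0,0,.158]]))
```

```text
14.4667 [0.5887 0.2454 0.3237] [[ 0.0966  0.9953 -0.0009]
 [ 0.9953 -0.0966 -0.0005]
 [-0.0006 -0.0009 -1.    ]] [ 0.3097  0.1466 -1.6336] [-0.0239 -0.0034 -0.0314] 0.0231801330720964
scene [([183, 211, 28, 24, 518], [196.7, 222.4]), ([382, 218, 14, 20, 104], [388.8, 226.9]), ([271, 230, 9, 10, 76], [274.9, 234.5])]
hub pred [[382.882  222.9925]
 [363.2784 265.2275]]
side [([220, 54, 10, 17, 132], [224.6, 62.2]), ([310, 113, 18, 16, 208], [319.2, 119.7]), ([260, 158, 8, 9, 49], [263.3, 162.4]), ([112, 183, 24, 23, 352], [124.1, 193.5]), ([301, 202, 26, 21, 408], [313.3, 212.1])]
hub pred [[224.3557  61.7971]
 [227.4832 114.114 ]]
```

The two big free-standing rods have toppled: their side-view hubs are now at (319,120) and (124,194), and they were already lying down in w4. They don't block the way. Carrying on to above the bushing, then checking the bystanders.

{"name": "drive_tool", "arguments": {"motion": [{"offset": [-0.015, 0.003, 0], "roll": 0}, {"offset": [-0.025, 0.0045, 0], "roll": 0}, {"offset": [-0.03, 0.005, 0], "roll": 0}, {"offset": [-0.03, 0.005, 0], "roll": 0}, {"offset": [-0.03, 0.005, 0], "roll": 0}, {"offset": [-0.03, 0.005, 0], "roll": 0}, {"offset": [-0.025, 0.0045, 0], "roll": 0}, {"offset": [-0.0163, 0.0034, 0], "roll": 0}, {"offset": [0, 0, 0], "roll": 0}, {"offset": [0, 0, 0], "roll": 0}, {"offset": [0, 0, 0], "roll": 0}, {"offset": [0, 0, 0], "roll": 0}]}}

```text
time: 15.57
ee_pos: [0.6044, 0.0424, 0.3239]
ee_rot: [[0.095, 0.995, -0.001], [0.995, -0.095, 0.0], [0.0, -0.001, -1.0]]
force: [0.1, 0.3, -1.3]
opening: 0.0234
grip_force: 49.4
```

Run:
```python
from h import *
import pickle
np.set_printoptions(precision=4,suppress=True)
s=bot.read_state(); print(s['time'],s['ee_pos'],s['ee_rot'],s['force'],s['opening'])
o=s['ee_pos']; R=np.zeros((600,800,3),np.uint8)
for k,n in enumerate(('scene','side')):
    g=shot(n); pickle.dump(g,open(n+'6.pkl','wb')); f=g['frame']
    b=pickle.load(open(n+'0.pkl','rb'))['frame']; d=(np.abs(f.astype(int)-b).max(2)>60).astype(np.uint8)*255
    print(n,'red',[x[1] for x in blobs(mask(f,0,5,s=130),25)],'blue',[x[1] for x in blobs(mask(f,105,125,s=130),40)],'green',[x for x in blobs(mask(f,45,80,s=100),3)])
    print('tip pred',proj(g,[o-[0,0,.158],[.6048,.039,.122]]))
    p=proj(g,[[.605,.04,.15]])[0].astype(int); x,y=p-[50,45]; print(x,y)
    R[0:360,k*400:k*400+400]=cv2.resize(f[y:y+90,x:x+100],(400,360),interpolation=cv2.INTER_CUBIC)
    R[360:600,k*400:k*400+320]=cv2.resize(f,(320,240),interpolation=cv2.INTER_AREA)
save('c6.png',R)
```

```text
15.5667 [0.6044 0.0424 0.3239] [[ 0.0955  0.9954 -0.0008]
 [ 0.9954 -0.0955  0.0002]
 [ 0.0001 -0.0008 -1.    ]] [ 0.0604  0.3279 -1.2858] 0.02340663309485447
scene red [[2.2, 16.0], [300.1, 215.4], [252.0, 292.5]] blue [[286.3, 156.8], [405.6, 181.7], [196.6, 222.4], [274.9, 234.5]] green []
tip pred [[278.5847 203.9375]
 [276.5313 214.1592]]
227 162
side red [[78.5, 2.7], [224.3, 17.8], [299.5, 139.7], [236.3, 165.9]] blue [[218.5, 8.2], [252.5, 105.6], [319.3, 119.8], [263.2, 162.6], [124.2, 193.6], [313.3, 212.2]] green []
tip pred [[252.109  160.5393]
 [252.6955 174.3011]]
202 120
```

View pics/c6.png

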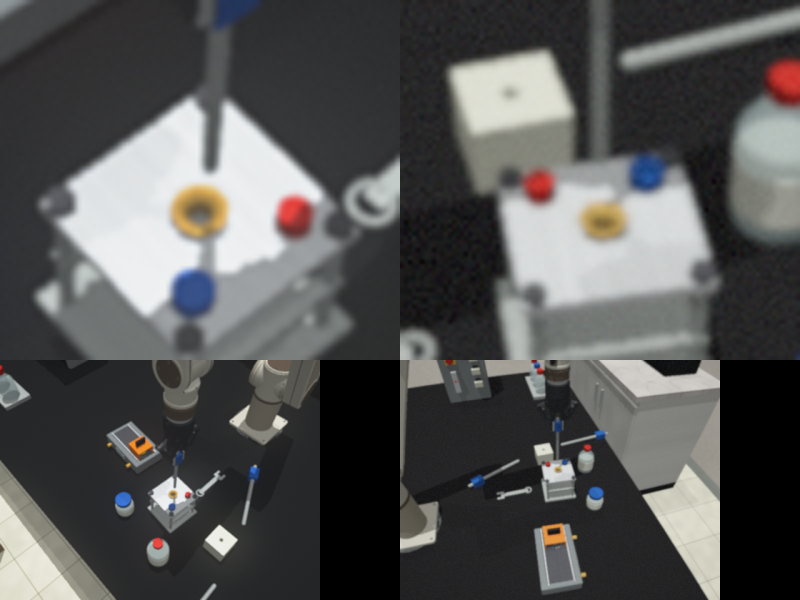

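The picture shows the tip above the bushing, near scene crop (211,168) with the bushing at (201,211). In the side crop the rod is at column 598 and the bushing at 604. Bystanders are unmoved. Refining by sub-pixel profiles.

Run:
```python
from h import *
import pickle
from scipy.optimize import least_squares
np.set_printoptions(precision=4,suppress=True)
S,D=[pickle.load(open(n+'6.pkl','rb')) for n in('scene','side')]
S0,D0=[pickle.load(open(n+'0.pkl','rb')) for n in('scene','side')]
obs=[]
for g,b,rows,c0 in((S,S0,range(190,201,2),280),(D,D0,range(126,150,3),251)):
    f=cv2.GaussianBlur(g['frame'],(3,3),0).astype(float).sum(2); fb=cv2.GaussianBlur(b['frame'],(3,3),0).astype(float).sum(2)
    for r in rows:
        x=np.arange(c0-7,c0+8); w=np.abs(f[r,x]-fb[r,x]); w[w<0.3*w.max()]=0; c=(w*x).sum()/w.sum(); obs.append((g,r,c)); print(r,round(c,2),(w>0).sum())
def col(g,r,xy):   # column where vertical line at xy crosses row r
    z=np.linspace(.1,.4,61); p=proj(g,np.c_[np.tile(xy,(61,1)),z]); o=np.argsort(p[:,1]); return np.interp(r,p[o,1],p[o,0])
q=least_squares(lambda v:[col(g,r,v)-c for g,r,c in obs],[.6045,.042]); print('rod',q.x,q.fun.round(2))
for n,g in(('s',S0),('d',D0)):
    p=proj(g,[[.605,.04,.122]])[0].astype(int); x0,y0=p-14; f=g['frame'][y0:y0+28,x0:x0+28].astype(float)
    w=(np.clip(f[:,:,0]-f[:,:,2]-25,0,None)>0).astype(np.uint8); k,l,st,ce=cv2.connectedComponentsWithStats(w); i=1+st[1:,4].argmax()
    hull=cv2.convexHull(np.argwhere(l==i)[:,::-1].astype(np.int32)); e=cv2.moments(hull); c=np.array([e['m10'],e['m01']])/e['m00']+[x0,y0]; bb=st[i][:2]+[x0,y0]+(st[i][2:4]-1)/2
    print(n,st[i],c,plane(g,c,.122),bb,plane(g,bb,.122),plane(g,bb,.119))
```

```text
190 280.09 5
192 279.93 5
194 279.84 5
196 279.53 6
198 279.45 6
200 279.18 5
126 252.87 8
129 252.78 8
132 251.53 6
135 253.46 10
138 252.08 7
141 252.72 8
144 252.73 8
147 252.61 8
rod [0.6067 0.0456] [-0.07 -0.05 -0.1   0.07  0.01  0.14 -0.31 -0.21  1.05 -0.86  0.53 -0.11
 -0.11  0.02]
s [  7   8  16  14 155] [276.5216 214.2569] [[0.605  0.0392 0.122 ]] [276.5 214.5] [[0.6054 0.0395 0.122 ]] [[0.6041 0.0384 0.119 ]]
d [ 9 10 12 10 97] [252.3778 174.402 ] [[0.6039 0.0389 0.122 ]] [252.5 174.5] [[0.6041 0.0384 0.122 ]] [[0.6049 0.0414 0.119 ]]
```

Run:
```python
from h import *
import pickle
from scipy.optimize import least_squares
np.set_printoptions(precision=4,suppress=True)
S,D=[pickle.load(open(n+'6.pkl','rb')) for n in('scene','side')]
obs=[]
for g,rows,c0,sg in((S,range(189,202,2),280,-1),(D,range(124,152,2),252,1)):
    f=cv2.GaussianBlur(g['frame'],(3,5),0).astype(float).sum(2)
    for r in rows:
        x=np.arange(c0-5,c0+6); w=sg*f[r,x]; w=w-np.percentile(w,20); w[w<0.35*w.max()]=0; c=(w*x).sum()/w.sum(); obs.append((g,r,c)); print(r,round(c,2),end=' ')
def col(g,r,xy):
    z=np.linspace(.1,.4,61); p=proj(g,np.c_[np.tile(xy,(61,1)),z]); o=np.argsort(p[:,1]); return np.interp(r,p[o,1],p[o,0])
q=least_squares(lambda v:[col(g,r,v)-c for g,r,c in obs],[.6045,.042],loss='soft_l1',f_scale=.2); print('\nrod',q.x,q.fun.round(2))
for xy in([.6044,.0424],[.6045,.040],[.605,.039]): print(xy,col(S,195,xy),col(D,140,xy))
```

```text
189 279.5 191 279.92 193 279.88 195 279.79 197 279.5 199 279.46 201 279.16 124 251.6 126 251.58 128 251.54 130 251.55 132 251.53 134 252.93 136 252.49 138 251.5 140 251.52 142 251.5 144 251.49 146 251.46 148 251.49 150 251.49 
rod [0.6034 0.0428] [ 0.56  0.   -0.09 -0.14  0.01 -0.09  0.08 -0.12 -0.09 -0.04 -0.03  0.
 -1.38 -0.94  0.07  0.06  0.09  0.11  0.15  0.14  0.15]
[0.6044, 0.0424] 279.188078478197 252.01776749914143
[0.6045, 0.04] 278.2266136541752 252.3302178627816
[0.605, 0.039] 277.6742876707093 252.652932549629
```

{"name": "drive_tool", "arguments": {"motion": [{"offset": [-0.0018, 0.0008, 0.01], "roll": 0}, {"offset": [0, 0, 0.01], "roll": 0}, {"offset": [0, 0, 0.01], "roll": 0}, {"offset": [0, 0, 0.007], "roll": 0}, {"offset": [0, 0, 0.005], "roll": 0}, {"offset": [0, 0, 0.004], "roll": 0}, {"offset": [0, 0, 0], "roll": 0}, {"offset": [0, 0, 0], "roll": 0}]}}

```text
time: 16.33
ee_pos: [0.6053, 0.04, 0.2784]
ee_rot: [[0.096, 0.995, 0.0], [0.995, -0.096, -0.0], [-0.0, 0.0, -1.0]]
force: [-0.3, -0.5, -0.5]
opening: 0.0232
grip_force: 49.4
```

{"name": "drive_tool", "arguments": {"motion": [{"offset": [0, 0, 0.003], "roll": 0}, {"offset": [0, 0, 0.003], "roll": 0}, {"offset": [0, 0, 0.003], "roll": 0}, {"offset": [0, 0, 0], "roll": 0}, {"offset": [0, 0, 0], "roll": 0}]}}

```text
time: 16.75
ee_pos: [0.6051, 0.0397, 0.269]
ee_rot: [[0.097, 0.995, -0.001], [0.995, -0.097, -0.0], [-0.0, -0.001, -1.0]]
force: [-0.4, -0.2, -2.1]
opening: 0.0234
grip_force: 49.4
```

{"name": "drive_tool", "arguments": {"motion": [{"offset": [0, 0, 0.003], "roll": 0}, {"offset": [0, 0, 0.004], "roll": 0}, {"offset": [0, 0, 0.004], "roll": 0}, {"offset": [0, 0, 0.004], "roll": 0}, {"offset": [0, 0, 0], "roll": 0}, {"offset": [0, 0, 0], "roll": 0}]}}

```text
time: 17.25
ee_pos: [0.605, 0.0398, 0.2537]
ee_rot: [[0.097, 0.995, -0.001], [0.995, -0.097, -0.0], [-0.0, -0.001, -1.0]]
force: [0.5, -1.1, -1.2]
opening: 0.0235
grip_force: 49.5
```

{"name": "drive_tool", "arguments": {"motion": [{"offset": [0.001, 0, 0], "roll": 0}, {"offset": [0.001, 0, 0], "roll": 0}, {"offset": [0.001, 0, 0], "roll": 0}, {"offset": [0, 0, 0], "roll": 0}, {"offset": [0, 0, 0], "roll": 0}]}}

```text
time: 17.67
ee_pos: [0.6053, 0.0423, 0.2542]
ee_rot: [[0.097, 0.995, -0.001], [0.995, -0.097, -0.001], [-0.001, -0.001, -1.0]]
force: [-2.4, -3.3, -2.3]
opening: 0.0235
grip_force: 49.3
```

{"name": "drive_tool", "arguments": {"motion": [{"offset": [-0.003, 0, 0], "roll": 0}, {"offset": [-0.001, 0, 0], "roll": 0}, {"offset": [-0.001, 0, 0], "roll": 0}, {"offset": [-0.001, 0, 0], "roll": 0}, {"offset": [0, 0, 0], "roll": 0}, {"offset": [0, 0, 0], "roll": 0}]}}

```text
time: 18.17
ee_pos: [0.6051, 0.0371, 0.2545]
ee_rot: [[0.096, 0.995, 0.001], [0.995, -0.096, 0.001], [0.001, 0.001, -1.0]]
force: [-0.4, -1.1, -1.7]
opening: 0.0232
grip_force: 49.5
```

{"name": "drive_tool", "arguments": {"motion": [{"offset": [-0.001, 0, 0], "roll": 0}, {"offset": [-0.001, 0, 0], "roll": 0}, {"offset": [0, 0, 0], "roll": 0}, {"offset": [0, 0, 0], "roll": 0}, {"offset": [0, 0, 0], "roll": 0}]}}

```text
time: 18.58
ee_pos: [0.6048, 0.0355, 0.2544]
ee_rot: [[0.096, 0.995, 0.0], [0.995, -0.096, 0.001], [0.001, 0.0, -1.0]]
force: [0.4, 2.5, 0.2]
opening: 0.0234
grip_force: 49.5
```

{"name": "drive_tool", "arguments": {"motion": [{"offset": [0.003, 0.003, 0], "roll": 0}, {"offset": [0.001, 0, 0], "roll": 0}, {"offset": [0, 0, 0], "roll": 0}, {"offset": [0, 0, 0], "roll": 0}, {"offset": [0, 0, 0], "roll": 0}]}}

```text
time: 19.0
ee_pos: [0.6073, 0.0381, 0.2539]
ee_rot: [[0.097, 0.995, -0.002], [0.995, -0.097, -0.001], [-0.001, -0.002, -1.0]]
force: [-4.0, -0.8, -0.2]
opening: 0.0236
grip_force: 49.6
```

{"name": "drive_tool", "arguments": {"motion": [{"offset": [0, -0.003, 0], "roll": 0}, {"offset": [0, -0.003, 0], "roll": 0}, {"offset": [0, 0, 0], "roll": 0}, {"offset": [0, 0, 0], "roll": 0}, {"offset": [0, 0, 0], "roll": 0}]}}

```text
time: 19.42
ee_pos: [0.6027, 0.0391, 0.2546]
ee_rot: [[0.097, 0.995, 0.002], [0.995, -0.097, 0.0], [0.0, 0.002, -1.0]]
force: [-0.2, 0.0, -0.8]
opening: 0.0234
grip_force: 49.6
```

{"name": "drive_tool", "arguments": {"motion": [{"offset": [0, -0.001, 0], "roll": 0}, {"offset": [0, -0.001, 0], "roll": 0}, {"offset": [0, 0, 0], "roll": 0}, {"offset": [0, 0, 0], "roll": 0}, {"offset": [0, 0, 0], "roll": 0}]}}

```text
time: 19.83
ee_pos: [0.6012, 0.0392, 0.2546]
ee_rot: [[0.097, 0.995, 0.002], [0.995, -0.097, -0.0], [-0.0, 0.002, -1.0]]
force: [3.4, 0.9, -2.7]
opening: 0.0235
grip_force: 49.5
```

{"name": "drive_tool", "arguments": {"motion": [{"offset": [0, 0.0044, 0], "roll": 0}, {"offset": [0, 0, 0], "roll": 0}, {"offset": [0, 0, 0.008], "roll": 0}, {"offset": [0, 0, 0.008], "roll": 0}, {"offset": [0, 0, 0.006], "roll": 0}, {"offset": [0, 0, 0.004], "roll": 0}, {"offset": [0, 0, 0.003], "roll": 0}, {"offset": [0, 0, 0.003], "roll": 0}, {"offset": [0, 0, 0], "roll": 0}, {"offset": [0, 0, 0], "roll": 0}, {"offset": [0, 0, 0], "roll": 0}]}}

```text
time: 20.75
ee_pos: [0.6047, 0.0389, 0.2227]
ee_rot: [[0.096, 0.995, 0.001], [0.995, -0.096, 0.0], [0.0, 0.001, -1.0]]
force: [-0.4, 0.6, -0.3]
opening: 0.0235
grip_force: 49.9
```

{"name": "drive_tool", "arguments": {"motion": [{"offset": [0, 0, 0.003], "roll": 0}, {"offset": [0, 0, 0.003], "roll": 0}, {"offset": [0, 0, 0.003], "roll": 0}, {"offset": [0, 0, 0], "roll": 0}, {"offset": [0, 0, 0], "roll": 0}, {"offset": [0, 0, 0], "roll": 0}]}}

```text
time: 21.25
ee_pos: [0.6045, 0.0389, 0.2132]
ee_rot: [[0.097, 0.995, -0.0], [0.995, -0.097, 0.0], [-0.0, -0.0, -1.0]]
force: [0.0, 0.1, -0.7]
opening: 0.0235
grip_force: 49.9
```

{"name": "drive_tool", "arguments": {"motion": [{"offset": [0, 0, 0.004], "roll": 0}, {"offset": [0, 0, 0.004], "roll": 0}, {"offset": [0, 0, 0.004], "roll": 0}, {"offset": [0, 0, 0.003], "roll": 0}, {"offset": [0, 0, 0], "roll": 0}, {"offset": [0, 0, 0], "roll": 0}, {"offset": [0, 0, 0], "roll": 0}, {"offset": [0, 0, 0], "roll": 0}, {"offset": [0, 0, 0], "roll": 0}, {"offset": [0, 0, 0], "roll": 0}]}}

```text
time: 22.08
ee_pos: [0.6047, 0.0389, 0.1985]
ee_rot: [[0.097, 0.995, 0.0], [0.995, -0.097, -0.0], [0.0, 0.0, -1.0]]
force: [0.2, 0.1, -1.4]
opening: 0.0234
grip_force: 49.9
```

Run:
```python
from h import *
np.set_printoptions(precision=4,suppress=True)
for i in range(3):
    s=bot.read_state(); g=shot(('side','scene','side')[i]); f=g['frame']
    print(s['time'],s['ee_pos'],s['ee_rot'][:,2],s['force'],s['wrist_torque'],s['opening'],np.abs(s['dq']).max())
    print('blue',[b[1] for b in blobs(mask(f,105,125,s=130),40)],'hub pred for tip .041',proj(g,[[.6045,.0389,.199]]))
```

```text
22.0833 [0.6047 0.0389 0.1985] [ 0.0004 -0.     -1.    ] [ 0.2018  0.1282 -1.3542] [-0.0267 -0.0271 -0.0238] 0.023445176017505395 0.001340755873225511
blue [[218.7, 8.2], [319.3, 119.7], [252.9, 150.8], [263.3, 162.6], [124.2, 193.7], [313.3, 212.1]] hub pred for tip .041 [[252.4983 151.1602]]
22.1333 [0.6047 0.0389 0.1985] [ 0.0004 -0.     -1.    ] [-0.6143 -0.2744  0.9171] [ 0.0449  0.0078 -0.0331] 0.023180405266120658 0.0016518055708040261
blue [[405.6, 181.7], [281.8, 194.4], [196.6, 222.4], [274.9, 234.5]] hub pred for tip .041 [[277.8693 193.9618]]
22.1833 [0.6046 0.0389 0.1985] [ 0.0003  0.     -1.    ] [-0.7239  0.3371 -1.6306] [-0.01   -0.0004  0.0169] 0.023961349456734025 0.0024044770333927715
blue [[218.8, 8.1], [319.3, 119.7], [252.8, 150.6], [263.2, 162.6], [124.2, 193.7], [313.2, 212.1]] hub pred for tip .041 [[252.4983 151.1602]]
```

Everything is still, upright and free of side force, with the tip at about 0.041 m. Handing in.

```bash
python3 -c "
from cell import bot
print(bot.sign_off())"
```

```text
the job is handed in; nothing more can be done
None
```

I handed the job in with the dial on its marker, the hood fully over it, and the smallest tube held still and upright through both bushings, tip about 41 mm above the bench; bottles and spanner did not move, but the two larger look-alike rods fell over during the run (cause unseen) and still lay on the bench at the last look.

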